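Roll the piston pin onto the line of the checking plate

TASK

Roll the thicker of the two steel piston pins across the checking plate, by pushing its top sideways with the fingertips, until it rests lying along the white line, right over it. Let it roll rather than scrape along, do not pick it up, and let go of it at the end. Leave the thin pin and everything else where they are.

Things in the scene. Friction and masses are not known exactly. Their poses are not given: they have to be found in the camera images.
- line (a point): mid-point of the white painted line, on the top face of the fixed dark steel checking plate (plate 300 x 220 x 20 mm, its flat top 20 mm above the bench, no rim). The line is 190 mm long and 3 mm wide and runs along this point's y axis; x is across the line in the plate's plane, z up
- thick_pin: the thicker pin: bare steel cylinder, diameter 32 mm, 100 mm long, about 0.35 kg, lying on the plate about parallel to the line, 60 to 90 mm to one side of it (either side). Origin at its centre (16 mm above the plate); its own y axis is the long axis, x and z turn as it rolls. It rolls easily and has some rolling drag
- thin_pin: the thin pin, to be left where it is: bare steel cylinder, diameter 20 mm, 100 mm long, lying on the plate on the other side of the line. Origin at its centre (10 mm above the plate), y axis along it
- spray_can: bystander: grey metal can 60 mm across and 150 mm tall standing on the bench beyond the plate's +y end; origin at the centre of its underside
- gauge: bystander: dial gauge on a small stand, base 60 x 50 mm, 160 mm tall, its dial held 68 mm out along its own x axis; stands on the bench beyond the plate's -y end; origin at the centre of its underside
- wrench: bystander: steel wrench about 170 mm long and 8 mm thick lying on the bench beyond the far (+x) edge of the plate; lies along its own x axis, origin at its underside
Mind the look-alikes: they are no part of the job. Leave any blue look-alike of the thick_pin alone.

How it is judged:
By the outcome, as a careful person would: the job done as asked, in the order asked, and still so for the second after the job is handed in, with the robot touching nothing.
It also fails if it takes over 58 s, if anything falls off the work surface, if the arm or the gripper's body presses on something with over 40 N, if the wrist force passes 120 N, or if a joint passes its speed limit or range.

ROBOT

A 6-joint arm with a two-finger parallel gripper is mounted at the origin on the work surface. World frame = base frame: x ahead of the robot, y to its left, z up, the work surface at z = 0. Lengths are in mm, angles in rad, forces in N, time in s.
With the tool pointing down it reaches from about 350 to 975 mm from the base axis. Payload 4.9 kg.
Tool frame: the origin (TCP) lies midway between the tips of the shut fingers; the grasp point (between the pads) lies 19 mm behind it; y points along the fingers, z is the direction in which the jaws open and shut, and the axes are right-handed (so a half turn about y gives the same grasp; the last joint's range is limited). The gripper opens to 85 mm and grips with 20 to 120 N. Pads are 22 mm wide; open, the fingers measure 114 mm over their backs; the gripper's body (76 mm by 85 mm) begins 54 mm behind the grasp point. The pads swing forward as they close: fully open they stand 13 mm farther back than shut.
Start: joints at [-1.228, 0.053, 1.613, -0, 1.476, -0.119], TCP at [278.467, -559.515, 231.304] pointing down, gripper open.
Joint ranges: [-3.01, 3.01], [-1.01, 2.22], [0.06, 2.58], [-1.02, 4.17], [0.09, 2.62], [-3.14, 3.14]. Speed limits (rad/s): [2.57, 2.57, 3.14, 3.14, 3.14, 3.14].

INTERFACE

Orientations are given as a 3x3 rotation matrix whose columns are the frame's x, y, z axes.
In Python, from bench import * gives the robot as it stands.
- The arm moves only by the tool carry_out, never from a script. Its argument "increments" is a list of rows, each an object with "translation": the shift along the tool's x, y, z in mm, a list of three; "dr": the turn, a rotation vector about the tool's x, y, z in degrees, a list of three; "gripper": the finger opening in mm, from 0 to 85.4. In form: [{"translation": [tx, ty, tz], "dr": [wx, wy, wz], "gripper": gripper}, ...]. A call has 1 to 10 rows; each row is the pose to reach, as a shift and turn from the pose commanded when the call began, along the tool's axes at that moment; what a row does not reach only later rows make up. A row lasts 1/10 s, in which the tool goes at most 50 mm and 8.59 degrees, less where a joint would pass 70% of its speed; a pose out of reach is approached as far as the arm can. A call with a gripper value outside its range is refused whole. The fingers move at their own pace and stop on an object; "newtons" is the grip in N (left out, the last holds). Time passes only in rows, so rows that repeat a pose let the fingers close. It gives the time, the measured TCP pose, the force and the opening at its end, in the units of the state.
- state(): the state, without advancing time (a new reading comes with each control period).
- read_camera(name): name is "side" or "top"; returns a dict with "color" (480x640x3 uint8, red, green, blue), "mtx" (3x3 intrinsics, pixels), "rvec" (rotation vector, rad) and "tvec" (3), from world to camera coordinates, as OpenCV has them. Camera axes: x right, y down, z forward; pixel columns grow to the right and rows downward; lengths in mm; the calibration is good to about 2 mm. A picture is of the moment at which its call begins. There is no depth.
- hand_in(): hands the job in, once; it reports no verdict.
Trained networks look in the newest picture that a camera, given by its name, has taken for a name from the list of things; names that differ only in an ending like _2 or _b are one class to them, and where a whole thing is asked for, a point or a joint stands for the part that bears it (a point fixed in the world has none). Each returns a list of dicts, best first, with "conf" (0 to 1); they miss things now and then, are a little off and sometimes report something else, mostly with a low value. They report only what shows in the picture. A call takes as long as a camera call. They do not tell look-alikes from the thing itself.
- recognise(camera, target): "xy" ([column, row] in pixels, amid what is visible of it).
- silhouettes(camera, target): "mask" (480x640 bool, what is visible of it) and "xy" ([column, row] in pixels, amid what is visible of it).
- tip_of(camera, target): "xy" ([column, row] in pixels: a listed point, or the origin of a listed thing).
The state is a dict: "clock": time; "joint_pos": joint angles; "joint_velocities": joint speeds; "tau": joint torques, N m; "ee_pos": TCP position; "ee_rot": TCP orientation; "contact_force": force on the tool from outside, world axes, zero at the start; "torque": the same for the moment, N m; "finger_gap": opening from 0.0 (shut) to 1.0 (fully open).
Only numpy, scipy, OpenCV 4.12 (cv2) and the standard library are available. Lean on these libraries where they do the work, as an engineer would, in place of code of your own. Each camera call takes 0.05 s, during which the arm holds its last target.

## Working session

There is one attempt and no reset: what is moved stays moved. The work goes in short steps, Python scripts to look and compute and a tool call to move; the robot and the scene stay as the last step left them, time stands still between calls to the robot, and variables do not carry over. Pictures are saved under pics/ and viewed, and the job is handed in when it is done.

Besides the shell and the picture viewer there is one more tool, called as name(argument=value, ...) on one line, values as JSON. carry_out: Moves the arm, as the interface text tells. Its arguments: {"type":"object","properties":{"increments":{"type":"array","items":{"type":"object","properties":{"translation":{"type":"array","items":{"type":"number"}},"dr":{"type":"array","items":{"type":"number"}},"gripper":{"type":"number"}}}},"newtons":{"type":"number"}},"required":["increments"]}

```bash
mkdir -p pics; python3 - <<'E'
from bench import *
import cv2
s=state();print(s['clock'],s['ee_pos'],s['ee_rot'],s['contact_force'])
for c in ['top','side']:
    r=read_camera(c);cv2.imwrite(f'pics/{c}0.png',r['color'][:,:,::-1])
    print(c,r['mtx'],r['rvec'],r['tvec'])
    for t in ['thick_pin','thin_pin','line','gauge','spray_can','wrench']:
        print(t,[(d['xy'],round(d['conf'],2)) for d in tip_of(c,t)])
E
```

```text
0.0 [ 278.26095912 -558.94839352  230.08842178] [[-8.95239233e-01 -7.02705432e-04  4.45585258e-01]
 [-4.45585759e-01  1.90135358e-03 -8.95237240e-01]
 [-2.18127053e-04 -9.99997946e-01 -2.01528185e-03]] [-0.52904163 -0.05733363  0.64693692]
top [[459.19140565   0.         318.84191694]
 [  0.         459.19140565 233.8491177 ]
 [  0.           0.           1.        ]] [ 2.12004967 -2.1197438   0.1945375 ] [ 46.90701953 562.07862002 774.24176806]
thick_pin [([278.0, 275.4], 0.71), ([158.4, 306.8], 0.66), ([248.5, 376.4], 0.62)]
thin_pin [([292.2, 190.6], 0.94)]
line [([276.6, 238.3], 0.84), ([179.8, 229.0], 0.28)]
gauge [([383.0, 289.9], 0.97)]
spray_can []
wrench [([296.0, 138.7], 0.88)]
side [[588.38931613   0.         318.18748115]
 [  0.         588.38931613 240.83597816]
 [  0.           0.           1.        ]] [ 0.36097707 -2.74251545  1.20847249] [ 519.58936334  102.0248527  1133.1977524 ]
thick_pin [([327.6, 283.0], 0.96), ([414.4, 321.1], 0.85), ([329.0, 385.3], 0.7)]
thin_pin [([254.7, 258.4], 0.66), ([329.6, 280.9], 0.56), ([295.0, 279.3], 0.48)]
line [([290.7, 276.4], 0.96)]
gauge []
spray_can [([247.1, 363.6], 0.94)]
wrench [([202.9, 256.7], 0.55)]
```

View pics/top0.png

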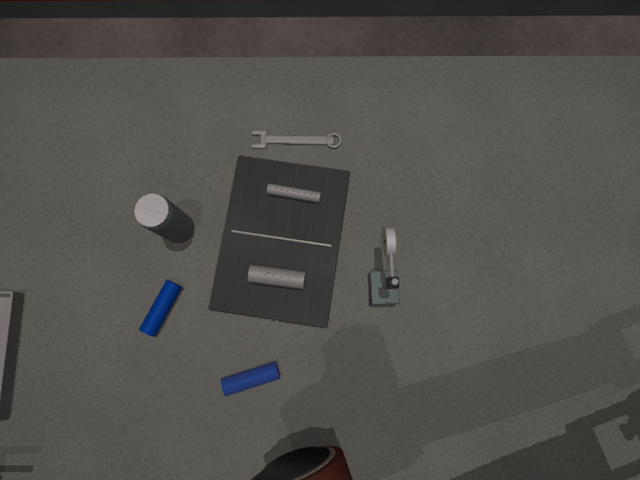

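View pics/side0.png

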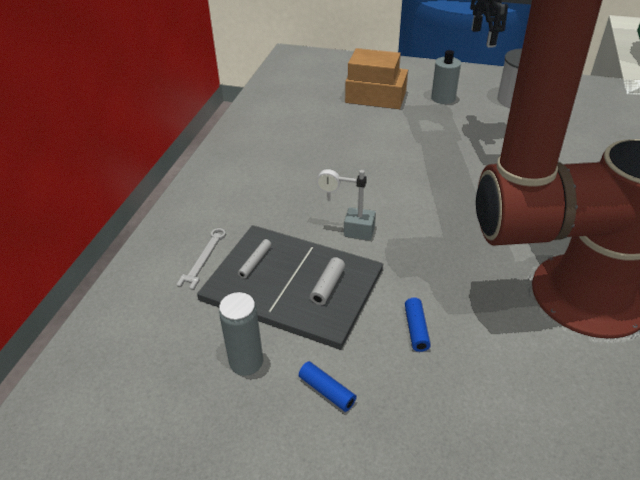

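Top view: thick grey pin at (277,277), line from (232,232) to (330,245), thin pin at (293,193). The blue look-alikes are on the bench, at (160,308) and (250,378). Side view agrees: thick pin at (328,281), line at (291,278).

```bash
cat > h.py <<'E'
from bench import *
import cv2, numpy as np
from scipy.optimize import least_squares
def ray(cam,uv,z):
    R=cv2.Rodrigues(np.array(cam['rvec'],float))[0];t=np.array(cam['tvec'],float).ravel()
    o=-R.T@t; d=R.T@np.linalg.inv(cam['mtx'])@np.array([uv[0],uv[1],1.])
    return o+d*(z-o[2])/d[2]
def proj(cam,P): return cv2.projectPoints(np.atleast_2d(P).astype(float),np.array(cam['rvec'],float),np.array(cam['tvec'],float),cam['mtx'],None)[0][:,0]
def hullpts(cam,x,y,a,r,L,z0=20):
    # cyl axis dir (-sin a, cos a); silhouette hull
    th=np.linspace(0,2*np.pi,49)[:-1]; u=np.array([-np.sin(a),np.cos(a),0]);v=np.array([np.cos(a),np.sin(a),0])
    c=np.array([x,y,z0+r]); P=[c+s*L/2*u+r*(np.cos(t)*v+np.sin(t)*np.array([0,0,1])) for s in(-1,1) for t in th]
    return cv2.convexHull(proj(cam,P).astype(np.float32))
def best(c,t,near):
    ms=[m for m in silhouettes(c,t) if np.hypot(*(np.array(m['xy'])-near))<18]
    return max(ms,key=lambda m:m['conf'])['mask'] if ms else None
def desc(hull=None,mask=None):
    m=cv2.moments(hull) if mask is None else cv2.moments(mask.astype(np.uint8),True)
    return np.array([m['m10']/m['m00'],m['m01']/m['m00']]),m['m00'],0.5*np.arctan2(2*m['mu11'],m['mu20']-m['mu02'])
def fitpin(cams,masks,r,x0,L=100):
    def f(p):
        o=[]
        for k,m in masks.items():
            if m is None: continue
            c,A,th=desc(hullpts(cams[k],*p,r,L)); c2,A2,th2=desc(mask=m)
            o+=list(c-c2)+[20*np.sin(th-th2)]
        return np.array(o)
    s=least_squares(f,x0);return s.x,s.fun
def fitline(cam,uv):
    img=cv2.cvtColor(cam['color'],cv2.COLOR_RGB2GRAY).astype(float);return img
E
cat > m1.py <<'E'
from h import *
cams={}
M={};T={};Ln={}
for c,n1,n2,n3 in [('top',(277,277),(293,193),(281,238)),('side',(328,281),(255,259),(291,278))]:
    cams[c]=read_camera(c)
    M[c]=best(c,'thick_pin',n1);T[c]=best(c,'thin_pin',n2)
    g=cv2.cvtColor(cams[c]['color'],cv2.COLOR_RGB2GRAY).astype(float)
    e={'top':((232,232),(330,245)),'side':((312,248),(271,310))}[c]
    box=np.zeros(g.shape,np.uint8);cv2.line(box,*e,255,9)
    w=np.where(box>0,np.clip(g-90,0,None),0)
    ys,xs=np.nonzero(w>15); P=np.array([ray(cams[c],(x,y),20)[:2] for x,y in zip(xs,ys)]);W=w[ys,xs]
    k=(P*W[:,None]).sum(0)/W.sum();C=np.cov(P.T,aweights=W);ev,V=np.linalg.eigh(C);u=V[:,1]*np.sign(V[1,1])
    q=(P-k)@u; print(c,'line c',k.round(1),'mid',(k+u*(q.max()+q.min())/2).round(1),'len',q.max()-q.min(),'ang',np.degrees(np.arctan2(-u[0],u[1])), 'width sd',ev[0]**.5)
for nm,mm,r,uv in [('thick',M,16,(277,277)),('thin',T,10,(293,193))]:
    x0=ray(cams['top'],uv,20+r)[:2]
    for ks in (['top','side'],['top'],['side']):
        if any(mm[k] is None for k in ks): print(nm,ks,'none');continue
        p,f=fitpin(cams,{k:mm[k] for k in ks},r,[*x0,-.1])
        print(nm,ks,p[:2].round(1),np.degrees(p[2]).round(2),f.round(1),[ (mm[k].sum(),desc(hullpts(cams[k],*p,r,100))[1]) for k in ks])
for n,uv in [('gauge',(383,290))]: print(n,ray(cams['top'],uv,0))
print('can',ray(cams['side'],(247,363),0))
E
python3 m1.py
```

```text
top line c [559.6 108.4] mid [561.2 119.3] len 188.56399676210924 ang -8.653735921799242 width sd 0.8533897941106522
side line c [560.5 123.7] mid [559.8 119. ] len 189.27653959163376 ang -8.708540043113128 width sd 1.3033282993884991
thick ['top', 'side'] [485.9 122.7] -5.78 [ 0.2  1.1 -0.5 -0.4 -0.3 -0.9] [(np.int64(915), 1005.9052324350923), (np.int64(844), 814.8723320737481)]
thick ['top'] [485.9 122.6] -8.7 [0.3 1.  0.5] [(np.int64(915), 1006.5161233143881)]
thick ['side'] [484.3 122.8] -6.14 [ 0.4 -0.1 -0.8] [(np.int64(844), 816.1509536039084)]
thin ['top', 'side'] [645.   95.9] -5.73 [-0.9  0.6 -0.9 -0.3  0.2 -1.7] [(np.int64(616), 570.7232964702416), (np.int64(416), 441.5669255271787)]
thin ['top'] [645.6  95.9] -9.6 [-0.9  0.3  0.4] [(np.int64(616), 571.2120132755954)]
thin ['side'] [644.6  95.2] -10.22 [ 0. -0.  0.] [(np.int64(416), 450.60465816035867)]
gauge [465.01119558 -73.08349568   0.        ]
can [579.91970925 319.18171987   0.        ]
```

```bash
cat > m2.py <<'E'
# threshold-based pin fit:  python3 m2.py x0 y0
from h import *
import sys
def meas(x0,y0,a0=-.15,r=16,show=True,thr=75,only=('top','side')):
    cams={};mk={}
    for c in only:
        cam=cams[c]=read_camera(c)
        g=cv2.cvtColor(cam['color'],cv2.COLOR_RGB2GRAY)
        h=hullpts(cam,x0,y0,a0,r,100); roi=np.zeros(g.shape,np.uint8);cv2.fillPoly(roi,[np.int32(h.round())],255)
        roi=cv2.dilate(roi,np.ones((11,11)))
        m=((g>thr)&(roi>0)).astype(np.uint8); n,l,s,_=cv2.connectedComponentsWithStats(m)
        m=l==1+s[1:,4].argmax(); hh=cv2.convexHull(np.argwhere(m)[:,::-1].astype(np.int32))
        f=np.zeros(g.shape,np.uint8);cv2.fillPoly(f,[hh],1);mk[c]=f>0
        if show: print(c,int(m.sum()),int(f.sum()))
    for ks in [[k] for k in only]+([list(only)] if len(only)>1 else []):
        p,f=fitpin(cams,{k:mk[k] for k in ks},r,[x0,y0,a0]); 
        d=p[:2]-np.array([560.5,119]);an=np.radians(8.7)
        print(ks,p[:2].round(1),np.degrees(p[2]).round(2),'res',f.round(1),'across',round(d@[np.cos(an),-np.sin(an)],1),'along',round(d@[np.sin(an),np.cos(an)],1))
    return cams,mk
if __name__=='__main__':
    a=[float(v) for v in sys.argv[1:]]
    meas(a[0],a[1]); 
    if len(a)>2: meas(a[2],a[3],r=10)
    s=state();print(s['clock'],s['ee_pos'].round(1),s['contact_force'].round(1))
E
python3 m2.py 485.5 122.7 645 95.9
python3 - <<'E'
import numpy as np
from h import *
s=state();R=np.array(s['ee_rot']);p=np.array(s['ee_pos'])
print(R.T@(np.array([480,128,231])-p), s['finger_gap'])
E
```

```text
top 912 964
side 1622 1862
['top'] [486.2 124.2] -7.53 res [ 0.   0.7 -0. ] across -74.3 along -6.1
['side'] [485.5 122.7] -8.59 res [ 0.1 -0.2  0.1] across -74.7 along -7.7
['top', 'side'] [486.1 122.7] -8.61 res [ 0.9  0.7  0.4 -0.2 -0.3  0.2] across -74.1 along -7.6
top 513 562
side 1216 1365
['top'] [647.4  96.7] -10.8 res [-0.9 -0.3  0.3] across 89.3 along -8.9
['side'] [645.  96.] -8.68 res [ 0. -0. -0.] across 87.1 along -10.0
['top', 'side'] [645.6  94.8] -9.41 res [ 0.1  0.6 -0.2 -0.1 -0.5  0.3] across 87.8 along -11.1
1.2 [ 278.5 -559.5  231.3] [-0.6  0.1  0.9]
[-4.86750519e+02  2.91373527e-01 -5.25720992e+02] 0.9996309533841459
```

carry_out(increments=[{"translation":[-30,0,-33],"dr":[0,3.5,0],"gripper":50},{"translation":[-60,0,-66],"dr":[0,7,0],"gripper":50},{"translation":[-90,0,-99],"dr":[0,10.5,0],"gripper":50},{"translation":[-120,0,-132],"dr":[0,14,0],"gripper":50},{"translation":[-150,0,-165],"dr":[0,17.5,0],"gripper":50},{"translation":[-180,0,-198],"dr":[0,21,0],"gripper":50},{"translation":[-210,0,-231],"dr":[0,24.5,0],"gripper":50},{"translation":[-240,0,-264],"dr":[0,28,0],"gripper":50},{"translation":[-270,0,-297],"dr":[0,31.5,0],"gripper":50},{"translation":[-300,0,-330],"dr":[0,35.2,0],"gripper":50}])

```text
clock: 2.2
ee_pos: [400.2, -128.7, 231.6]
ee_rot: [[-0.988, 0.001, -0.155], [0.155, -0.001, -0.988], [-0.001, -1.0, 0.0]]
contact_force: [0.7, -0.8, -0.7]
finger_gap: 0.586
```

```bash
cat > go.py <<'E'
import sys
from h import *
s=state();R=np.array(s['ee_rot']);p=np.array(s['ee_pos']);t=np.array([float(v) for v in sys.argv[1:4]])
print('tool shift',(R.T@(t-p)).round(1),'yaw of -z',np.degrees(np.arctan2(-R[0,2]*-1,-R[1,2])).round(2),'tilt',R[2].round(4),p.round(1),s['contact_force'].round(2),s['joint_pos'].round(2),s['finger_gap'],s['clock'])
E
python3 go.py 478 124 231
```

```text
tool shift [ -37.7    0.6 -261.7] yaw of -z -8.92 tilt [-1.2e-03 -1.0e+00  3.0e-04] [ 400.2 -128.7  231.6] [ 0.68 -0.78 -0.73] [-0.49 -0.47  2.06  0.    1.55  1.24] 0.5855698704532984 2.2
```

carry_out(increments=[{"translation":[-5,0,-40],"dr":[0,0,0],"gripper":50},{"translation":[-11,0,-80],"dr":[0,0,0],"gripper":50},{"translation":[-17,0,-120],"dr":[0,0,0],"gripper":50},{"translation":[-23,0,-160],"dr":[0,0,0],"gripper":50},{"translation":[-29,0,-200],"dr":[0,0,0],"gripper":50},{"translation":[-34,0,-235],"dr":[0,0,0],"gripper":50},{"translation":[-37.7,0,-261.7],"dr":[0,0,0],"gripper":50},{"translation":[-37.7,50,-261.7],"dr":[0,0,0],"gripper":50},{"translation":[-37.7,100,-261.7],"dr":[0,0,0],"gripper":50},{"translation":[-37.7,140,-261.7],"dr":[0,0,0],"gripper":50}])

```text
clock: 3.2
ee_pos: [476.1, 122.8, 89.0]
ee_rot: [[-0.989, -0.001, -0.151], [0.151, -0.0, -0.989], [0.001, -1.0, 0.0]]
contact_force: [0.3, 0.2, -0.0]
finger_gap: 0.582
```

```bash
python3 go.py 478 124 60; python3 - <<'E'
from h import *
for c in ['top','side']:
    r=read_camera(c);im=r['color'][:,:,::-1].copy()
    h=hullpts(r,485.9,122.7,np.radians(-8.2),16,100)
    big=cv2.resize(im,None,fx=4,fy=4,interpolation=cv2.INTER_CUBIC)
    cv2.polylines(big,[np.int32(h*4+2)],True,(0,255,0),1)
    e=proj(r,np.array([[560.5+s*np.sin(np.radians(8.7)),119+s*np.cos(np.radians(8.7)),20] for s in (-95,95)]))
    cv2.polylines(big,[np.int32(e*4+2)],False,(0,0,255),1)
    cx,cy={'top':(280,250),'side':(310,275)}[c]
    cv2.imwrite(f'pics/{c}1.png',big[cy*4-300:cy*4+300,cx*4-400:cx*4+400])
E
```

```text
tool shift [-1.7 29.  -1.4] yaw of -z -8.69 tilt [ 1.e-03 -1.e+00  3.e-04] [476.1 122.8  89. ] [ 0.34  0.2  -0.05] [ 0.1  -0.14  2.04 -0.    1.23  1.82] 0.5823518524777332 3.2
```

View pics/top1.png

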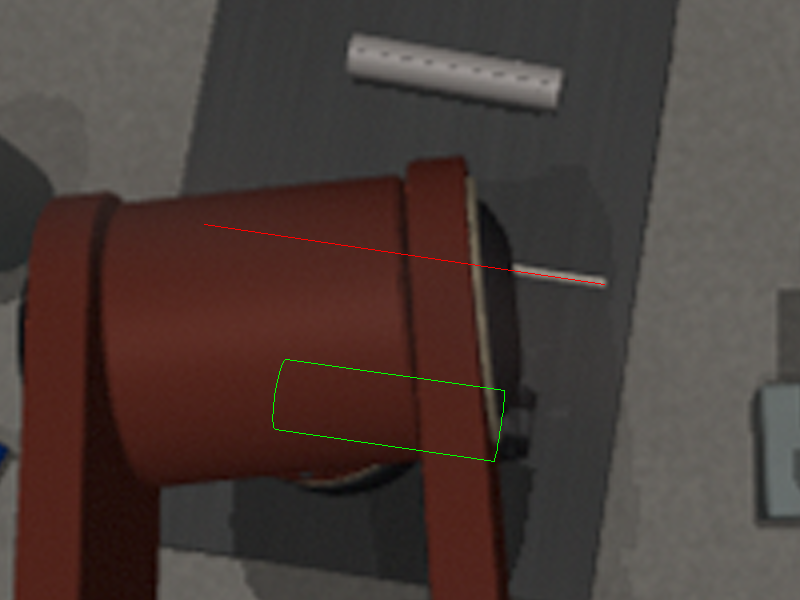

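View pics/side1.png

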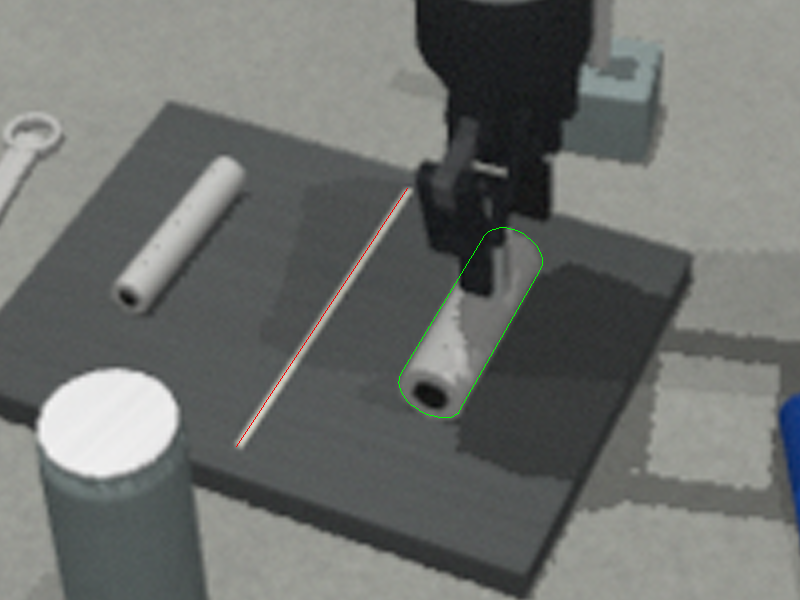

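Side view confirms the pin fit (hull at 400–545, 225–418 in the crop) and the line. The fingers hang above the pin, so I'll lower slowly until contact.

carry_out(increments=[{"translation":[0,15,0],"dr":[0,0,0],"gripper":50},{"translation":[0,25,0],"dr":[0,0,0],"gripper":50},{"translation":[0,30,0],"dr":[0,0,0],"gripper":50},{"translation":[0,32,0],"dr":[0,0,0],"gripper":50},{"translation":[0,32,0],"dr":[0,0,0],"gripper":50}])

```text
clock: 3.8
ee_pos: [477.6, 122.5, 60.0]
ee_rot: [[-0.988, 0.001, -0.152], [0.152, 0.0, -0.988], [-0.001, -1.0, -0.0]]
contact_force: [0.7, 0.4, 0.4]
finger_gap: 0.583
```

```bash
python3 go.py 478 124 52; python3 - <<'E'
from h import *
for c in ['side']:
    r=read_camera(c);im=r['color'][:,:,::-1].copy()
    big=cv2.resize(im,None,fx=6,fy=6,interpolation=cv2.INTER_CUBIC)
    cx,cy=(325,275)
    cv2.imwrite(f'pics/{c}2.png',big[cy*6-300:cy*6+300,cx*6-400:cx*6+400])
E
```

```text
tool shift [-0.1  8.  -1.5] yaw of -z -8.75 tilt [-1.2e-03 -1.0e+00 -3.0e-04] [477.6 122.5  60. ] [0.7  0.41 0.45] [ 0.1  -0.09  2.06  0.    1.17  1.82] 0.5831649168617838 3.8
```

View pics/side2.png

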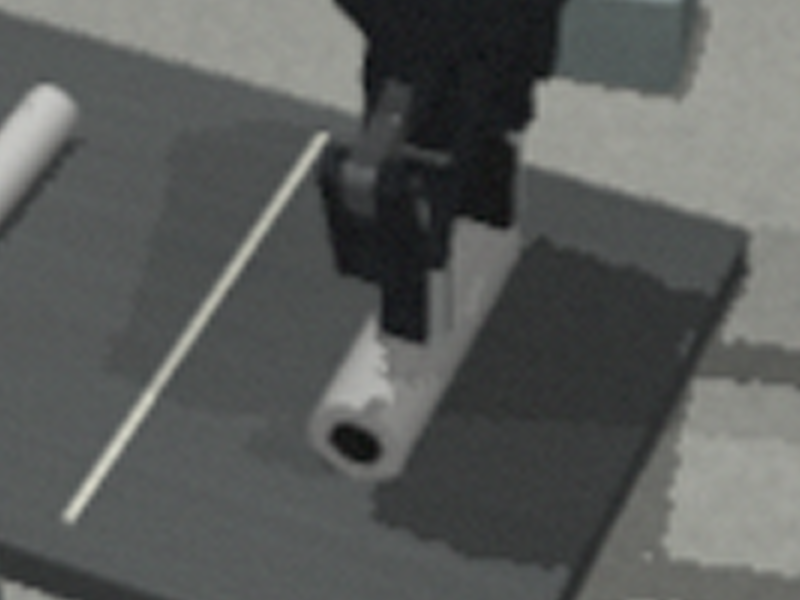

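carry_out(increments=[{"translation":[-2,4,0],"dr":[0,0,0],"gripper":50},{"translation":[-2,8,0],"dr":[0,0,0],"gripper":50},{"translation":[-2,9,0],"dr":[0,0,0],"gripper":50},{"translation":[-2,9,0],"dr":[0,0,0],"gripper":50}])

```text
clock: 4.25
ee_pos: [478.7, 122.2, 49.9]
ee_rot: [[-0.988, -0.001, -0.152], [0.152, -0.0, -0.988], [0.001, -1.0, 0.0]]
contact_force: [-0.5, 0.7, 0.6]
finger_gap: 0.586
```

carry_out(increments=[{"translation":[0,0.7,0],"dr":[0,0,0],"gripper":50},{"translation":[0,1,0],"dr":[0,0,0],"gripper":50},{"translation":[0,1,0],"dr":[0,0,0],"gripper":50}])

```text
clock: 4.55
ee_pos: [479.0, 122.2, 49.3]
ee_rot: [[-0.988, 0.0, -0.152], [0.152, -0.0, -0.988], [-0.0, -1.0, -0.0]]
contact_force: [0.6, -0.2, 0.5]
finger_gap: 0.583
```

carry_out(increments=[{"translation":[0,0.7,0],"dr":[0,0,0],"gripper":50},{"translation":[0,1,0],"dr":[0,0,0],"gripper":50},{"translation":[0,1,0],"dr":[0,0,0],"gripper":50}])

```text
clock: 4.85
ee_pos: [479.6, 122.2, 48.9]
ee_rot: [[-0.988, 0.001, -0.152], [0.152, -0.0, -0.988], [-0.001, -1.0, -0.0]]
contact_force: [0.0, -0.2, 2.4]
finger_gap: 0.585
```

carry_out(increments=[{"translation":[0,0.5,0],"dr":[0,0,0],"gripper":50},{"translation":[0,0.5,0],"dr":[0,0,0],"gripper":50}])

```text
clock: 5.05
ee_pos: [480.0, 122.2, 48.8]
ee_rot: [[-0.988, 0.002, -0.152], [0.152, -0.0, -0.988], [-0.002, -1.0, -0.0]]
contact_force: [-0.9, -1.3, 5.0]
finger_gap: 0.585
```

carry_out(increments=[{"translation":[-1,0,0],"dr":[0,0,0],"gripper":50},{"translation":[-3,0,0],"dr":[0,0,0],"gripper":50},{"translation":[-6,0,0],"dr":[0,0,0],"gripper":50},{"translation":[-9,0,0],"dr":[0,0,0],"gripper":50},{"translation":[-12,0,0],"dr":[0,0,0],"gripper":50},{"translation":[-15,0,0],"dr":[0,0,0],"gripper":50},{"translation":[-18,0,0],"dr":[0,0,0],"gripper":50},{"translation":[-21,0,0],"dr":[0,0,0],"gripper":50},{"translation":[-23,0,0],"dr":[0,0,0],"gripper":50},{"translation":[-24,0,0],"dr":[0,0,0],"gripper":50}])

```text
clock: 6.05
ee_pos: [503.8, 118.9, 48.9]
ee_rot: [[-0.988, 0.002, -0.152], [0.152, 0.001, -0.988], [-0.002, -1.0, -0.001]]
contact_force: [0.0, 0.1, 6.0]
finger_gap: 0.583
```

```bash
cat > pic.py <<'E'
from h import *
import sys
n=sys.argv[1];x,y=float(sys.argv[2]),float(sys.argv[3]);a=np.radians(float(sys.argv[4])); c=sys.argv[5] if len(sys.argv)>5 else 'side'
s=state();print(s['clock'],s['ee_pos'].round(1),s['contact_force'].round(1))
r=read_camera(c);im=r['color'][:,:,::-1].copy();np.savez(f'pics/{n}.npz',c=r['color'])
big=cv2.resize(im,None,fx=6,fy=6,interpolation=cv2.INTER_CUBIC)
cv2.polylines(big,[np.int32(hullpts(r,x,y,a,16,100)*6+3)],True,(0,255,0),1)
cx,cy=(310,275) if c=='side' else (280,250)
cv2.imwrite(f'pics/{n}.png',big[cy*6-300:cy*6+300,cx*6-400:cx*6+400])
E
python3 pic.py s3 497.6 121 -8.2
```

```text
6.05 [503.8 118.9  48.9] [0.  0.1 6. ]
```

View pics/s3.png

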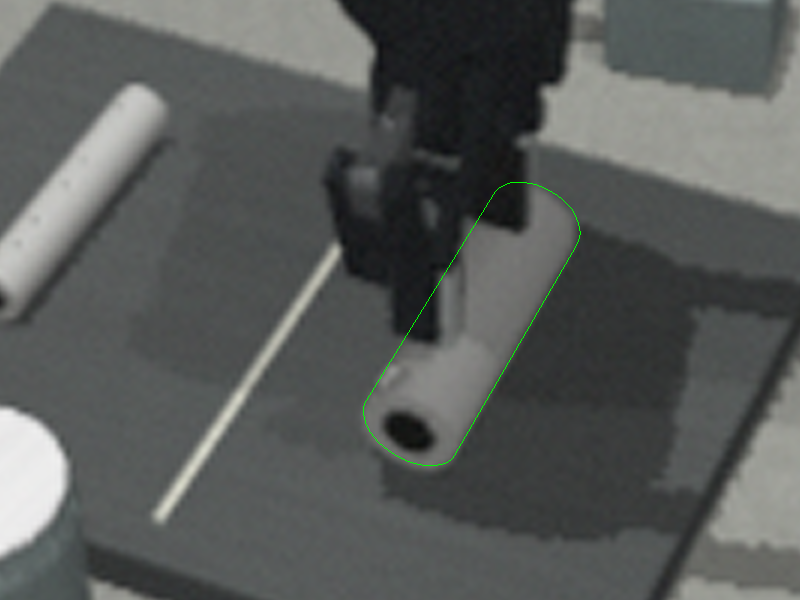

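The pin rolled 12 mm, as predicted, and stayed parallel. I'll lift, re-step and stroke again.

carry_out(increments=[{"translation":[0,-2,0],"dr":[0,0,0],"gripper":50},{"translation":[0,-5,0],"dr":[0,0,0],"gripper":50},{"translation":[6,-6,0],"dr":[0,0,0],"gripper":50},{"translation":[13,-6,0],"dr":[0,0,0],"gripper":50},{"translation":[13,-6,0],"dr":[0,0,0],"gripper":50},{"translation":[13,-3,0],"dr":[0,0,0],"gripper":50},{"translation":[13,-1,0],"dr":[0,0,0],"gripper":50},{"translation":[13,0,0],"dr":[0,0,0],"gripper":50},{"translation":[13,0,0],"dr":[0,0,0],"gripper":50}])

```text
clock: 7.0
ee_pos: [491.0, 120.4, 48.7]
ee_rot: [[-0.988, 0.002, -0.152], [0.152, -0.0, -0.988], [-0.002, -1.0, -0.0]]
contact_force: [-0.3, 0.2, 5.3]
finger_gap: 0.584
```

carry_out(increments=[{"translation":[-1,0,0],"dr":[0,0,0],"gripper":50},{"translation":[-3,0,0],"dr":[0,0,0],"gripper":50},{"translation":[-6,0,0],"dr":[0,0,0],"gripper":50},{"translation":[-9.5,0,0],"dr":[0,0,0],"gripper":50},{"translation":[-13,0,0],"dr":[0,0,0],"gripper":50},{"translation":[-16.5,0,0],"dr":[0,0,0],"gripper":50},{"translation":[-20,0,0],"dr":[0,0,0],"gripper":50},{"translation":[-23,0,0],"dr":[0,0,0],"gripper":50},{"translation":[-25,0,0],"dr":[0,0,0],"gripper":50},{"translation":[-26,0,0],"dr":[0,0,0],"gripper":50}])

```text
clock: 8.0
ee_pos: [516.8, 116.9, 48.8]
ee_rot: [[-0.988, 0.002, -0.152], [0.152, 0.001, -0.988], [-0.002, -1.0, -0.001]]
contact_force: [-0.3, 0.7, 6.8]
finger_gap: 0.584
```

```bash
python3 pic.py s4 510.5 119 -8.2
```

```text
8.0 [516.8 116.9  48.8] [-0.3  0.7  6.8]
```

View pics/s4.png

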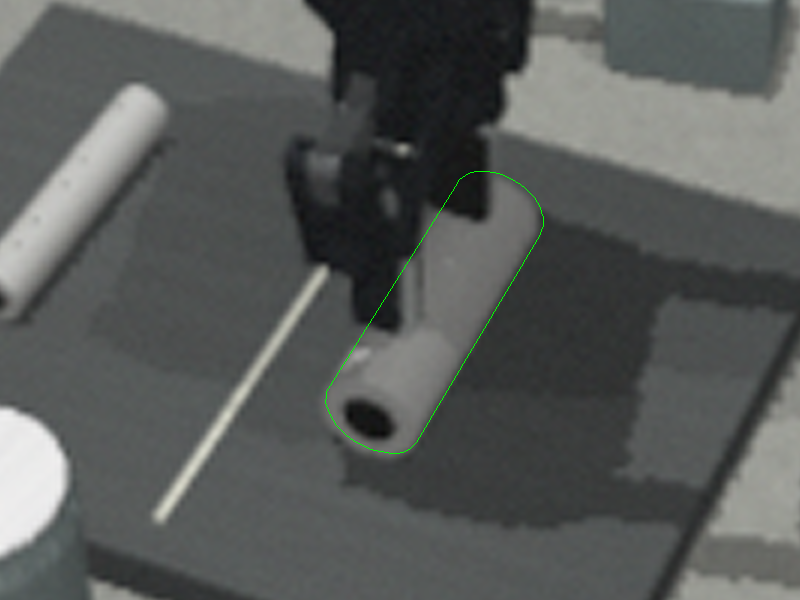

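Tracking as predicted: the pin is at about (510.5,119). Two more strokes.

carry_out(increments=[{"translation":[0,-2,0],"dr":[0,0,0],"gripper":50},{"translation":[0,-5,0],"dr":[0,0,0],"gripper":50},{"translation":[6,-6,0],"dr":[0,0,0],"gripper":50},{"translation":[13,-6,0],"dr":[0,0,0],"gripper":50},{"translation":[13,-6,0],"dr":[0,0,0],"gripper":50},{"translation":[13,-3,0],"dr":[0,0,0],"gripper":50},{"translation":[13,-1,0],"dr":[0,0,0],"gripper":50},{"translation":[13,0,0],"dr":[0,0,0],"gripper":50},{"translation":[13,0,0],"dr":[0,0,0],"gripper":50}])

```text
clock: 8.95
ee_pos: [503.7, 118.5, 48.7]
ee_rot: [[-0.988, 0.002, -0.152], [0.152, -0.0, -0.988], [-0.002, -1.0, -0.0]]
contact_force: [-1.1, -1.8, 3.2]
finger_gap: 0.586
```

carry_out(increments=[{"translation":[-1,0,0],"dr":[0,0,0],"gripper":50},{"translation":[-3,0,0],"dr":[0,0,0],"gripper":50},{"translation":[-6,0,0],"dr":[0,0,0],"gripper":50},{"translation":[-9.5,0,0],"dr":[0,0,0],"gripper":50},{"translation":[-13,0,0],"dr":[0,0,0],"gripper":50},{"translation":[-16.5,0,0],"dr":[0,0,0],"gripper":50},{"translation":[-20,0,0],"dr":[0,0,0],"gripper":50},{"translation":[-23,0,0],"dr":[0,0,0],"gripper":50},{"translation":[-25,0,0],"dr":[0,0,0],"gripper":50},{"translation":[-26,0,0],"dr":[0,0,0],"gripper":50}])

```text
clock: 9.95
ee_pos: [529.7, 114.9, 48.8]
ee_rot: [[-0.988, 0.002, -0.152], [0.152, 0.001, -0.988], [-0.002, -1.0, -0.001]]
contact_force: [0.5, 1.7, 5.9]
finger_gap: 0.589
```

carry_out(increments=[{"translation":[0,-2,0],"dr":[0,0,0],"gripper":50},{"translation":[0,-5,0],"dr":[0,0,0],"gripper":50},{"translation":[6,-6,0],"dr":[0,0,0],"gripper":50},{"translation":[13,-6,0],"dr":[0,0,0],"gripper":50},{"translation":[13,-6,0],"dr":[0,0,0],"gripper":50},{"translation":[13,-3,0],"dr":[0,0,0],"gripper":50},{"translation":[13,-1,0],"dr":[0,0,0],"gripper":50},{"translation":[13,0,0],"dr":[0,0,0],"gripper":50},{"translation":[13,0,0],"dr":[0,0,0],"gripper":50}])

```text
clock: 10.85
ee_pos: [516.5, 116.5, 48.6]
ee_rot: [[-0.988, 0.002, -0.152], [0.152, -0.0, -0.988], [-0.002, -1.0, -0.0]]
contact_force: [0.4, -1.3, 3.2]
finger_gap: 0.588
```

carry_out(increments=[{"translation":[-1,0,0],"dr":[0,0,0],"gripper":50},{"translation":[-3,0,0],"dr":[0,0,0],"gripper":50},{"translation":[-6,0,0],"dr":[0,0,0],"gripper":50},{"translation":[-9.5,0,0],"dr":[0,0,0],"gripper":50},{"translation":[-13,0,0],"dr":[0,0,0],"gripper":50},{"translation":[-16.5,0,0],"dr":[0,0,0],"gripper":50},{"translation":[-20,0,0],"dr":[0,0,0],"gripper":50},{"translation":[-23,0,0],"dr":[0,0,0],"gripper":50},{"translation":[-25,0,0],"dr":[0,0,0],"gripper":50},{"translation":[-26,0,0],"dr":[0,0,0],"gripper":50}])

```text
clock: 11.85
ee_pos: [542.6, 113.0, 48.9]
ee_rot: [[-0.988, 0.002, -0.152], [0.152, 0.001, -0.988], [-0.002, -1.0, -0.001]]
contact_force: [0.8, 0.7, 5.6]
finger_gap: 0.585
```

```bash
python3 pic.py s5 536.2 115 -8.2
```

```text
11.85 [542.6 113.   48.9] [0.8 0.7 5.6]
```

View pics/s5.png

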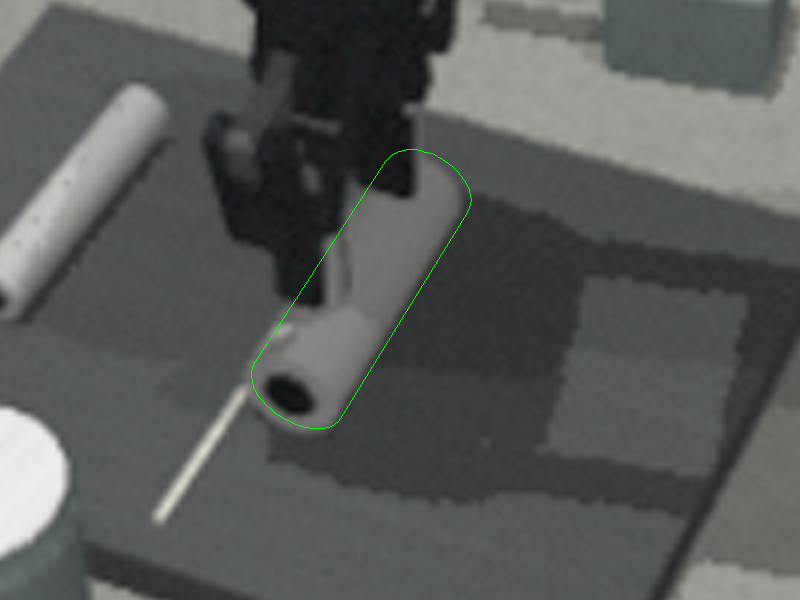

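carry_out(increments=[{"translation":[0,-2,0],"dr":[0,0,0],"gripper":50},{"translation":[0,-5,0],"dr":[0,0,0],"gripper":50},{"translation":[6,-6,0],"dr":[0,0,0],"gripper":50},{"translation":[13,-6,0],"dr":[0,0,0],"gripper":50},{"translation":[13,-6,0],"dr":[0,0,0],"gripper":50},{"translation":[13,-3,0],"dr":[0,0,0],"gripper":50},{"translation":[13,-1,0],"dr":[0,0,0],"gripper":50},{"translation":[13,0,0],"dr":[0,0,0],"gripper":50},{"translation":[13,0,0],"dr":[0,0,0],"gripper":50}])

```text
clock: 12.8
ee_pos: [529.2, 114.5, 48.5]
ee_rot: [[-0.988, 0.001, -0.152], [0.152, -0.0, -0.988], [-0.001, -1.0, -0.0]]
contact_force: [0.1, -0.6, 2.2]
finger_gap: 0.587
```

carry_out(increments=[{"translation":[-1,0,0],"dr":[0,0,0],"gripper":50},{"translation":[-3,0,0],"dr":[0,0,0],"gripper":50},{"translation":[-6,0,0],"dr":[0,0,0],"gripper":50},{"translation":[-9.5,0,0],"dr":[0,0,0],"gripper":50},{"translation":[-13,0,0],"dr":[0,0,0],"gripper":50},{"translation":[-16.5,0,0],"dr":[0,0,0],"gripper":50},{"translation":[-20,0,0],"dr":[0,0,0],"gripper":50},{"translation":[-23,0,0],"dr":[0,0,0],"gripper":50},{"translation":[-25,0,0],"dr":[0,0,0],"gripper":50},{"translation":[-26,0,0],"dr":[0,0,0],"gripper":50}])

```text
clock: 13.8
ee_pos: [555.5, 111.0, 48.9]
ee_rot: [[-0.988, 0.002, -0.152], [0.152, 0.001, -0.988], [-0.002, -1.0, -0.001]]
contact_force: [0.7, 1.4, 5.5]
finger_gap: 0.584
```

carry_out(increments=[{"translation":[0,-2,0],"dr":[0,0,0],"gripper":50},{"translation":[0,-10,0],"dr":[0,0,0],"gripper":50},{"translation":[30,-40,0],"dr":[0,0,0],"gripper":50},{"translation":[60,-80,0],"dr":[0,0,0],"gripper":50},{"translation":[90,-120,0],"dr":[0,0,0],"gripper":50},{"translation":[120,-150,0],"dr":[0,0,0],"gripper":50},{"translation":[140,-150,0],"dr":[0,0,0],"gripper":50},{"translation":[140,-150,0],"dr":[0,0,0],"gripper":50}])

```text
clock: 14.6
ee_pos: [414.7, 132.4, 199.0]
ee_rot: [[-0.989, 0.003, -0.151], [0.151, 0.0, -0.989], [-0.003, -1.0, -0.001]]
contact_force: [0.1, 0.2, -0.2]
finger_gap: 0.585
```

```bash
python3 pic.py s6 549 113 -8.2;  python3 pic.py t6 549 113 -8.2 top
```

```text
14.6 [414.7 132.4 199. ] [ 0.1  0.2 -0.2]
14.65 [415.3 132.1 198.1] [-0.4  0.3  1.2]
```

View pics/s6.png

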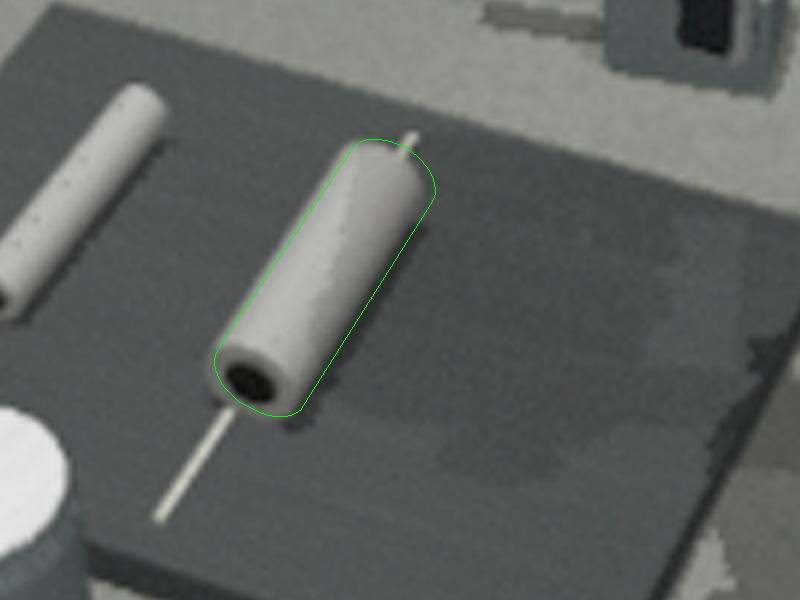

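View pics/t6.png

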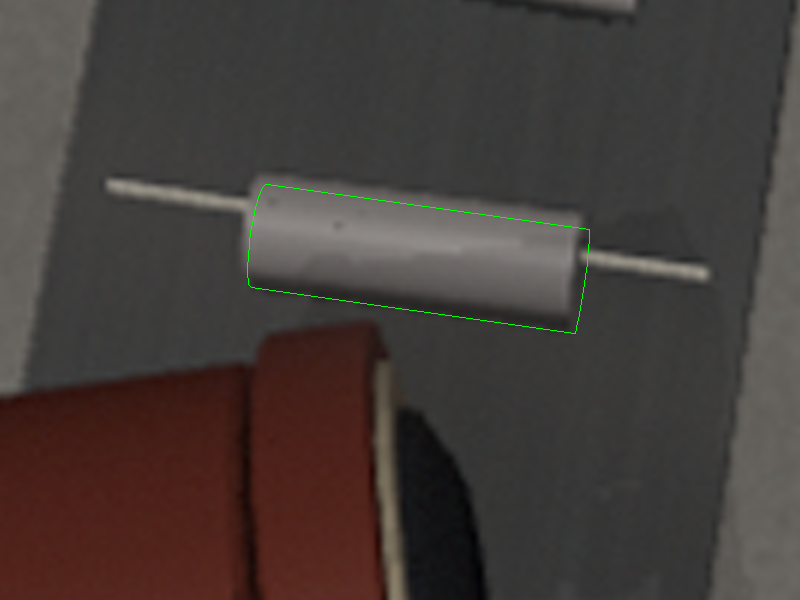

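The side and top views show the pin has gone slightly further than the overlay, with a small yaw relative to the line. I'll measure it.

```bash
cat > m3.py <<'E'
from h import *
import sys
from scipy.optimize import minimize
# maximise gradient of image across model silhouette
def setup(c):
    cam=read_camera(c); g=cv2.cvtColor(cam['color'],cv2.COLOR_RGB2GRAY).astype(np.float32); return cam,cv2.GaussianBlur(g,(0,0),0.7)
def score(cam,g,p,r):
    h=hullpts(cam,*p,r,100)[:,0].astype(float)
    h2=np.roll(h,-1,0); P=[];N=[]
    cen=h.mean(0)
    for a,b in zip(h,h2):
        n=max(1,int(np.hypot(*(b-a))/0.7)); t=(np.arange(n)+.5)/n; q=a+(b-a)*t[:,None]
        d=(b-a)/max(np.hypot(*(b-a)),1e-9); nn=np.array([d[1],-d[0]])
        if nn@(q.mean(0)-cen)<0: nn=-nn
        P.append(q);N.append(np.repeat(nn[None],n,0)); 
    P=np.vstack(P);N=np.vstack(N)
    s=lambda Q: cv2.remap(g,Q[:,0].astype(np.float32)[:,None],Q[:,1].astype(np.float32)[:,None],cv2.INTER_LINEAR)[:,0]
    return np.clip(s(P-1.2*N)-s(P+1.2*N),-10,60).mean()
def fit(data,p0,r):
    f=lambda p:-sum(score(c,g,p,r) for c,g in data)
    best=None
    for da in (-.04,0,.04):
        for dx in (-3,0,3):
            q=minimize(f,[p0[0]+dx,p0[1],p0[2]+da],method='Nelder-Mead',options=dict(initial_simplex=np.array(p0)+np.array([[dx,0,da],[dx+3,0,da],[dx,4,da],[dx,0,da+.05]]),xatol=.01,fatol=.001))
            if best is None or q.fun<best.fun: best=q
    return best
if __name__=='__main__':
    a=[float(v) for v in sys.argv[1:4]]; r=float(sys.argv[4]) if len(sys.argv)>4 else 16
    D={c:setup(c) for c in ('top','side')}
    for ks in (['top'],['side'],['top','side']):
        q=fit([D[k] for k in ks],[a[0],a[1],np.radians(a[2])],r);p=q.x
        d=p[:2]-np.array([560.5,119]);an=np.radians(8.7)
        print(ks,p[:2].round(1),np.degrees(p[2]).round(2),'score',round(-q.fun,1),'across',round(d@[np.cos(an),-np.sin(an)],1),'along',round(d@[np.sin(an),np.cos(an)],1))
    s=state();print(s['clock'],s['ee_pos'].round(1))
E
python3 m3.py 551 114 -7; python3 m3.py 645.5 95.9 -9 10
```

```text
['top'] [553.4 115.6] -7.45 score 30.8 across -6.5 along -4.4
['side'] [552.5 115.3] -7.37 score 45.1 across -7.4 along -4.8
['top', 'side'] [552.8 115.6] -7.43 score 74.6 across -7.1 along -4.5
14.8 [415.8 131.7 196.8]
['top'] [646.3  95.5] -10.28 score 43.3 across 88.4 along -10.2
['side'] [645.8  94.9] -9.99 score 48.9 across 87.9 along -10.9
['top', 'side'] [646.   95.5] -10.16 score 91.8 across 88.1 along -10.3
14.9 [415.9 131.7 196.8]
```

```bash
python3 go.py 549.3 116.1 54; tail -0 /dev/null
```

```text
tool shift [-134.5  142.5   -5.1] yaw of -z -8.77 tilt [ 2.e-03 -1.e+00  7.e-04] [415.9 131.7 196.8] [ 0.4  -0.35  0.86] [ 0.14 -0.4   2.07 -0.    1.48  1.86] 0.5842177294616228 14.9
```

carry_out(increments=[{"translation":[-40,30,-2],"dr":[0,0,0],"gripper":50},{"translation":[-80,60,-4],"dr":[0,0,0],"gripper":50},{"translation":[-120,90,-5],"dr":[0,0,0],"gripper":50},{"translation":[-134.5,115,-5],"dr":[0,0,0],"gripper":50},{"translation":[-134.5,135,-5],"dr":[0,0,0],"gripper":50},{"translation":[-134.5,144,-5],"dr":[0,0,0],"gripper":50},{"translation":[-134.5,144,-5],"dr":[0,0,0],"gripper":50},{"translation":[-134.5,144,-5],"dr":[0,0,0],"gripper":50}])

```text
clock: 15.7
ee_pos: [549.8, 116.5, 54.3]
ee_rot: [[-0.988, 0.001, -0.152], [0.152, 0.0, -0.988], [-0.001, -1.0, -0.0]]
contact_force: [0.0, 0.4, 0.4]
finger_gap: 0.588
```

```bash
python3 go.py 549.3 116.1 49
```

```text
tool shift [0.4 5.3 0.4] yaw of -z -8.74 tilt [-5.e-04 -1.e+00 -1.e-04] [549.8 116.5  54.3] [0.04 0.37 0.43] [0.08 0.08 1.9  0.   1.16 1.8 ] 0.5884384305786441 15.7
```

Descend to contact, settle.

carry_out(increments=[{"translation":[0,2,0],"dr":[0,0,0],"gripper":50},{"translation":[0,4,0],"dr":[0,0,0],"gripper":50},{"translation":[0,5,0],"dr":[0,0,0],"gripper":50},{"translation":[0,6,0],"dr":[0,0,0],"gripper":50},{"translation":[0,6.5,0],"dr":[0,0,0],"gripper":50},{"translation":[0,6.5,0],"dr":[0,0,0],"gripper":50}])

```text
clock: 16.3
ee_pos: [550.8, 116.4, 48.8]
ee_rot: [[-0.988, 0.003, -0.152], [0.152, -0.0, -0.988], [-0.003, -1.0, -0.0]]
contact_force: [-0.7, 0.5, 4.6]
finger_gap: 0.586
```

```bash
python3 pic.py s7 552.8 115.6 -7.4
```

```text
16.3 [550.8 116.4  48.8] [-0.7  0.5  4.6]
```

View pics/s7.png

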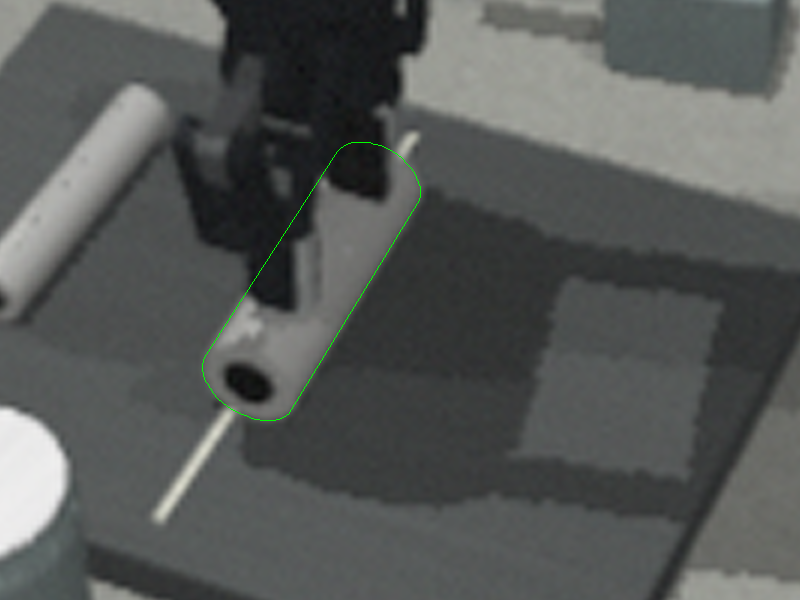

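carry_out(increments=[{"translation":[-1,0,0],"dr":[0,0.2,0],"gripper":50},{"translation":[-3,0.2,0],"dr":[0,0.6,0],"gripper":50},{"translation":[-6,0.4,0],"dr":[0,1.2,0],"gripper":50},{"translation":[-9,0.5,0],"dr":[0,1.7,0],"gripper":50},{"translation":[-11.5,0.5,0],"dr":[0,2.2,0],"gripper":50},{"translation":[-13,0.5,0],"dr":[0,2.5,0],"gripper":50},{"translation":[-13.8,0.5,0],"dr":[0,2.5,0],"gripper":50},{"translation":[-13.8,0.5,0],"dr":[0,2.5,0],"gripper":50},{"translation":[-13.8,0.5,0],"dr":[0,2.5,0],"gripper":50}])

```text
clock: 17.25
ee_pos: [564.9, 114.5, 48.9]
ee_rot: [[-0.981, 0.004, -0.195], [0.195, 0.0, -0.981], [-0.004, -1.0, -0.001]]
contact_force: [-0.2, -0.3, 7.2]
finger_gap: 0.586
```

carry_out(increments=[{"translation":[0,0,0],"dr":[0,0,0],"gripper":50},{"translation":[0,-0.5,0],"dr":[0,0,0],"gripper":50},{"translation":[0,-1,0],"dr":[0,0,0],"gripper":50},{"translation":[0,-2,0],"dr":[0,0,0],"gripper":50},{"translation":[0,-4,0],"dr":[0,0,0],"gripper":50},{"translation":[0,-8,0],"dr":[0,0,0],"gripper":50},{"translation":[0,-16,0],"dr":[0,0,0],"gripper":50}])

```text
clock: 17.95
ee_pos: [561.9, 114.2, 61.8]
ee_rot: [[-0.981, -0.003, -0.195], [0.195, -0.0, -0.981], [0.003, -1.0, 0.001]]
contact_force: [0.3, -0.9, -0.1]
finger_gap: 0.584
```

carry_out(increments=[{"translation":[0,-20,0],"dr":[0,0,0],"gripper":50},{"translation":[30,-50,0],"dr":[0,0,0],"gripper":50},{"translation":[70,-80,0],"dr":[0,0,0],"gripper":50},{"translation":[110,-110,0],"dr":[0,0,0],"gripper":50},{"translation":[140,-135,0],"dr":[0,0,0],"gripper":50},{"translation":[160,-135,0],"dr":[0,0,0],"gripper":50},{"translation":[160,-135,0],"dr":[0,0,0],"gripper":50}])

```text
clock: 18.65
ee_pos: [405.2, 146.0, 199.2]
ee_rot: [[-0.981, 0.003, -0.194], [0.194, 0.001, -0.981], [-0.003, -1.0, -0.001]]
contact_force: [0.1, -0.2, -0.1]
finger_gap: 0.581
```

```bash
python3 m3.py 560 115 -8;python3 m3.py 645.5 95.9 -9 10; python3 pic.py s8 559.5 114.5 -8.2;  python3 pic.py t8 559.5 114.5 -8.2 top
```

```text
['top'] [559.7 114.8] -7.73 score 32.0 across -0.2 along -4.3
['side'] [558.6 114.4] -7.41 score 45.6 across -1.1 along -4.8
['top', 'side'] [559.  114.7] -7.47 score 76.5 across -0.9 along -4.4
18.75 [406.2 145.5 197.9]
['top'] [646.4  95.5] -10.21 score 43.6 across 88.4 along -10.2
['side'] [645.5  93.2] -9.92 score 49.2 across 87.9 along -12.7
['top', 'side'] [646.1  95.6] -10.15 score 92.3 across 88.1 along -10.2
18.85 [406.5 145.2 197.2]
18.85 [406.5 145.2 197.2] [-0.1 -0.1 -0.5]
18.9 [406.5 145.2 197.1] [1.6 0.9 0.2]
```

View pics/s8.png

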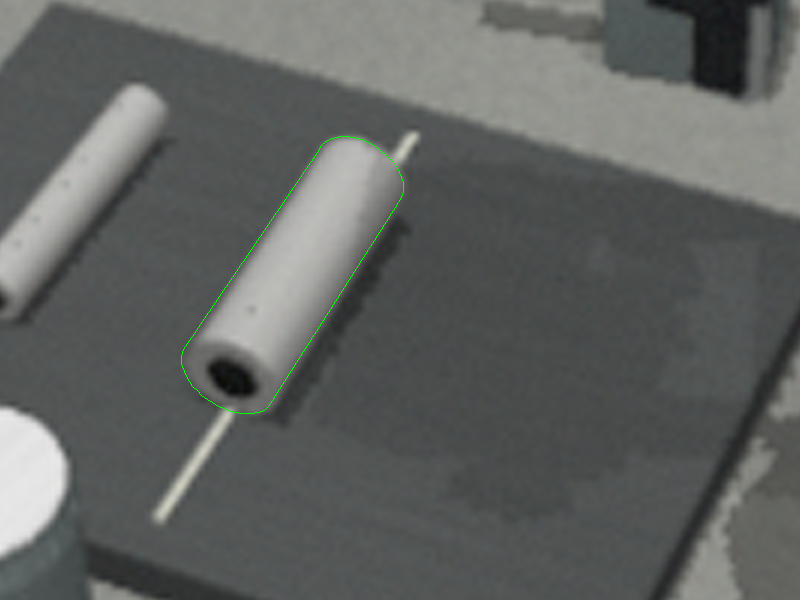

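View pics/t8.png

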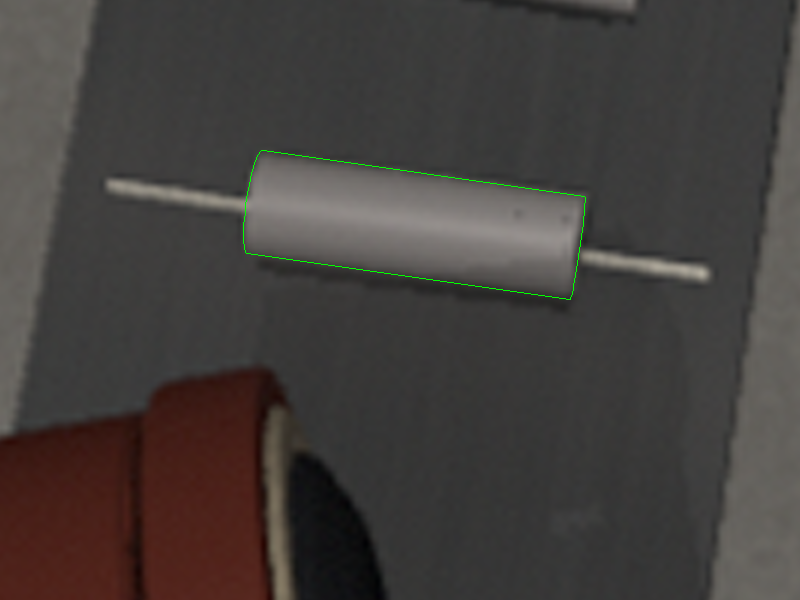

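```bash
python3 - <<'E'
from bench import *
r=hand_in();print(r)
E
python3 m3.py 559 115 -8
```

```text
the job is handed in; nothing more can be done
None
the job is handed in; nothing more can be done
```

I rolled the thick pin onto the white line and handed the job in at about 19 s. With the fingers pressing lightly on its top (readings up to about 7 N), it took six short strokes, lifting and stepping back between them. The arm was lifted clear before I handed in.

- **Position:** at the last check the pin's centre was within about 1 mm of the line across it. Each camera on its own put it 0.4–0.9 mm short.
- **Angle:** the pin lies about 1.0–1.3° off the line. I tried to twist this out during the last stroke, but the angle barely changed, so I left it.
- **Rolling:** for the first five strokes the pin moved half the fingertip travel, as expected when it rolls without slipping. On the sixth approach it ended about 3–4 mm further than planned. It probably coasted as I lifted, and I allowed for that in the final stroke.
- **Other objects:** the thin pin measured the same before and after, within about 1 mm. The blue look-alikes, wrench, can and gauge were not approached, but I did not measure them again.

My last position check, after the hand-in, was refused, so I could not confirm the pin's rest during the second after it.

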